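Lever open the spares case and stow the adapter

ROBOT

A 6-joint arm with a two-finger parallel gripper is mounted at the origin on a cart in front of the work surface, level with it; the furniture and walls round the work are solid. World frame = base frame: x ahead of the robot, y to its left, z up, the work surface at z = 0. Lengths are in m, angles in rad, forces in N, time in s.
With the tool pointing down it reaches from about 0.35 to 0.775 m from the base axis. Payload 7.3 kg.
Tool frame: the origin (TCP) lies midway between the tips of the shut fingers; the grasp point (between the pads) lies 19 mm behind it (tcp_to_grasp is the distance from the TCP to the grasp point, in m); z points along the fingers, y is the line along which they close (so a half turn about z gives the same grasp; the last joint's range is limited). The gripper opens to 92 mm and grips with 3 to 60 N. Pads are 19 mm wide; open, the fingers measure 130 mm over their backs; the gripper's body (75 mm by 190 mm) begins 47 mm behind the grasp point.
Start: joints at [1.099, 0.342, 1.524, -0, 1.275, -0.146], TCP at [0.168, 0.497, 0.227] pointing down, gripper open.
Joint ranges: [-2.53, 2.53], [-0.77, 2.02], [0.04, 2.7], [-1, 4.14], [0.28, 2.66], [-3.11, 3.11]. Speed limits (rad/s): [2.57, 2.57, 3.14, 3.14, 3.14, 3.14].

INTERFACE

Orientations are given as [roll, pitch, yaw] about the fixed x, y, z axes, in that order (R = Rz(yaw) Ry(pitch) Rx(roll)).
In Python, from cell import observe, read_camera, calibration, hand_in, tcp_to_grasp gives the robot as it stands.
- The arm moves only by the tool send_rows, never from a script. Its argument "targets" is a list of rows, each a list of 5 numbers: the opening, from 0 (shut) to 1 (fully open), then the shift along the world's x, y, z in m, then the turn about the world's z in rad. A call has 1 to 5 rows; each row shifts and turns the commanded pose from where the row before left it; what a row does not reach is not made up. A row lasts 1/10 s, in which the tool goes at most 50 mm and 8.59 degrees, less where a joint would pass 70% of its speed; a pose out of reach is approached as far as the arm can. A call is refused whole if a number of a shift passes 0.05 or a number of a turn 0.15, either way. A call with a gripper value outside its range is refused whole. The fingers move at their own pace and stop on an object; "grip_force" is the grip in N (left out, the last holds). Time passes only in rows, so rows that do not move let the fingers close. It gives the time, the measured TCP pose, the force, the opening and the grip force at its end, in the units of the state.
- observe(): the state, without advancing time (a new reading comes with each control period).
- read_camera(name): name is "side" or "top"; returns (picture, depth): 384x512x3 uint8, red, green, blue; 384x512 float32, m along the optical axis (not along the pixel's ray), 0 where there is no reading.
- calibration(name): a dict with "intrinsics" (3x3 intrinsics, pixels), "k1" (the pictures are not rectified: a ray, as slopes to the right and down, at radius r is drawn at 1 + k1 r^2 times it, then the intrinsics apply), "world_to_cam" (4x4, takes a point from world to camera coordinates). Camera axes: x right, y up, looking along -z (the intrinsics and any distortion apply to the point x, -y, -z); pixel columns grow to the right and rows downward; lengths in m; the calibration is good to about 2 mm. A picture is of the moment at which its call begins. calibration takes no time and is no camera call.
- hand_in(): hands the job in; it is judged then, once.
The state is a dict: "time": time; "qpos": joint angles; "qvel": joint speeds; "joint_efforts": joint torques, N m; "tool_pos": TCP position; "tool_rot": TCP orientation; "contact_force": force on the tool from outside, world axes, zero at the start; "torque": the same for the moment, N m; "opening": finger opening in m; "grip_force": force on a finger pad.
Only numpy, scipy, OpenCV 4.12 (cv2) and the standard library are available. Lean on these libraries where they do the work, as an engineer would, in place of code of your own. Each camera call takes 0.05 s, during which the arm holds its last target. There are 200 camera calls.

TASK

Use the yellow pry tool, not the fingers, to lever up the grey cover of the blue spares case at its front notch and swing it back until it stands wide open (upright or beyond) by itself. Lay the pry tool down flat on the bare bench top, outside the case and not on the rack, then put the black mains adapter inside the case, letting it go gently from close above the floor, and leave the cover open. Do not knock over the flux bottle.

Things in the scene. Friction and masses are not known exactly. Their poses are not given: they have to be found in the camera images.
- case: blue open-topped case fixed to the bench, 140 mm along its x, 180 mm along its y, 66 mm high without the cover, walls 4 mm, inner floor 8.5 mm above its underside. Origin: centre of the underside. -x is its front (wall with the notch), +x its back (wall with the hinge); at the start the front looks roughly to the robot's left
- notch (a point): centre of the pry notch, a cut right through the top of the case's front wall, 50 mm long (along the case's y) and 12 mm high, closed above by the cover's underside; its sill is 54 mm above the case's underside. The blade goes in along the case's +x, level
- case_in (a point): centre of the case's inner floor (free area 132 x 172 mm)
- cover_hinge (a point): midpoint of the cover's hinge axis, at the back rim of the case, 74 mm behind its centre and 66 mm above its underside; the axis runs along the case's y
- cover_edge (a point): middle of the cover's front edge, on its underside, 144 mm from the hinge axis; it moves with the cover
- cover (a joint): angle of the grey flat cover (140 x 180 x 5 mm, 0.11 kg, flush with the case walls, without any handle): 0 shut, 1.57 upright, stop at 1.9. A stiff hinge holds it at any angle; about 1.5 N at its front edge moves it
- pry: flat pry tool lying on the bench, 170 mm, 0.06 kg. Origin: where handle and blade meet, on its underside as it first lies; its long axis is its y: yellow flat-sided handle with a black end (18 mm wide along x, 16 mm high) from y = 0 to +90 mm, flat steel blade (12 to 14 mm wide, 2 to 3 mm thick) from y = 0 to -80 mm, both centred 8 mm above the origin
- pry_tip (a point): end of the pry tool's blade (14 mm wide, 2 mm thick), middle of its thickness
- adapter: black mains adapter block, 36 mm along its x, 62 mm along its y, 26 mm high, 0.14 kg. Origin: centre of the underside
- flux: pale blue flux bottle with a white nozzle, 37 mm across and 100 mm tall, standing behind the work. Origin: centre of the underside
Mind the look-alikes: they are no part of the job. What is shaped like the adapter but orange or purple is not meant.

How it is judged:
On the way, in this order (a step that is already met when the one before it is completed fails the run):
1. the pry tool presses on the cover and has levered it up by at least 0.35 rad (value of joint cover above 0.35 rad and contact force between pry and cover above 0.1 N), for 0.1 s.
2. the cover stands open by itself (over 1.3 rad), touched by neither tool nor robot (value of joint cover above 1.3 rad and contact force between each of pry, the arm and cover below 0.05 N), for 0.2 s.
At the end, for the whole second after the job is handed in: the cover stands open past 1.3 rad, the adapter lies at rest inside the case's walls (origin less than 50 mm above the case's underside), the pry tool lies flat and still on the bench outside the case (origin and tip below 22 mm), and the flux bottle stands upright (value of joint cover above 1.3 rad and x of adapter in the frame of case between -0.066 and 0.066 m and y of adapter in the frame of case between -0.086 and 0.086 m and z of adapter in the frame of case below 0.05 m and linear speed of each of adapter, pry below 0.02 m/s and height (world z) of each of pry, pry_tip below 0.022 m and not (x of pry in the frame of case between -0.066 and 0.066 m and y of pry in the frame of case between -0.086 and 0.086 m) and angle between flux's own z axis and vertical below 0.3 rad); the robot touches nothing.
It fails at once if the fingers or arm push the cover (over 2 N) while it is less than 1.2 rad open (value of joint cover below 1.2 rad and contact force between any of the arm, the fingers and cover above 2 N).
It fails at once if the adapter is thrown or dropped from a height (faster than 1 m/s over the case) (linear speed of adapter above 1 m/s and horizontal distance between adapter and case below 0.1 m).
It fails at once if the flux bottle is knocked over (angle between flux's own z axis and vertical above 0.7 rad).
It also fails if it takes over 72 s, if anything falls off the work surface, if the arm or the gripper's body presses on something with over 40 N, if the wrist force passes 120 N, or if a joint passes its speed limit or range.

## Working session

There is one attempt and no reset: what is moved stays moved. The work goes in short steps, Python scripts to look and compute and a tool call to move; the robot and the scene stay as the last step left them, time stands still between calls to the robot, and variables do not carry over. Pictures are saved under pics/ and viewed, at most 10 in all, crops included, and the job is handed in when it is done.

Besides the shell and the picture viewer there is one more tool, called after "Request:" in YAML: its name, and indented under it one key for each argument. send_rows: Moves the arm, as the interface text tells. Its arguments: {"type":"object","properties":{"targets":{"type":"array","items":{"type":"array","items":{"type":"number"}}},"grip_force":{"type":"number"}},"required":["targets"]}

```bash
ls; mkdir -p pics; cat > h.py <<'E'
import numpy as np, cv2
from cell import observe, read_camera, calibration, hand_in, tcp_to_grasp
def shot(name):
    p,d=read_camera(name); np.savez(f'{name}.npz',p=p,d=d); return p,d
def load(name):
    z=np.load(f'{name}.npz'); return z['p'],z['d']
def world(name,u,v,d=None,z=None):
    c=calibration(name);K=np.array(c['intrinsics']);k1=c['k1']
    k=np.array([k1,0,0,0,0.]) 
    u=np.atleast_1d(u).astype(float);v=np.atleast_1d(v).astype(float)
    s=cv2.undistortPoints(np.stack([u,v],1)[:,None],K,k)[:,0]
    M=np.linalg.inv(np.array(c['world_to_cam']))
    ray=np.stack([s[:,0],-s[:,1],-np.ones(len(s))],1)
    rw=ray@M[:3,:3].T; o=M[:3,3]
    if z is not None: t=(z-o[2])/rw[:,2]
    else: t=np.atleast_1d(d)
    return o+rw*t[:,None]
def cloud(name):
    p,d=load(name);v,u=np.nonzero(d>0)
    return u,v,world(name,u,v,d[v,u]),p[v,u]
E
python3 - <<'E'
from h import *
print(observe(), tcp_to_grasp)
a,_=shot('top');b,_=shot('side')
for n,x in(('top',a),('side',b)):
    cv2.imwrite(f'pics/{n}0.png',cv2.resize(x[:,:,::-1],(800,600),interpolation=cv2.INTER_CUBIC))
    c=calibration(n);print(np.linalg.inv(c['world_to_cam']).round(3).tolist())
E
```

```text
pics
{'time': 0.0, 'qpos': array([ 1.09897941e+00,  3.42750195e-01,  1.52501239e+00, -2.80715735e-05,
        1.27539152e+00, -1.46010803e-01]), 'qvel': array([ 6.38458745e-05,  2.39047278e-04, -8.70416730e-04,  1.03936637e-03,
        7.28470035e-04,  9.53337045e-05]), 'joint_efforts': array([-6.57555938e-04, -4.31247926e+01, -2.44217259e+01,  7.16242706e-02,
        5.59324678e-02, -8.64664526e-05]), 'tool_pos': array([0.16784484, 0.49701987, 0.22603232]), 'tool_rot': array([-3.14004391e+00, -2.00622141e-04,  2.81579458e+00]), 'contact_force': array([-0.58610187,  0.11092776, -0.18041771]), 'torque': array([ 0.04008039,  0.00711387, -0.00033113]), 'grip_force': 0.0, 'opening': 0.09191022916668591} 0.0188
[[-0.025, 0.984, -0.179, 0.365], [-1.0, -0.026, -0.006, 0.137], [-0.011, 0.179, 0.984, 1.373], [0.0, 0.0, 0.0, 1.0]]
[[-0.994, 0.077, -0.071, 0.464], [-0.105, -0.746, 0.658, 1.326], [-0.003, 0.662, 0.75, 1.403], [0.0, 0.0, 0.0, 1.0]]
```

View pics/top0.png

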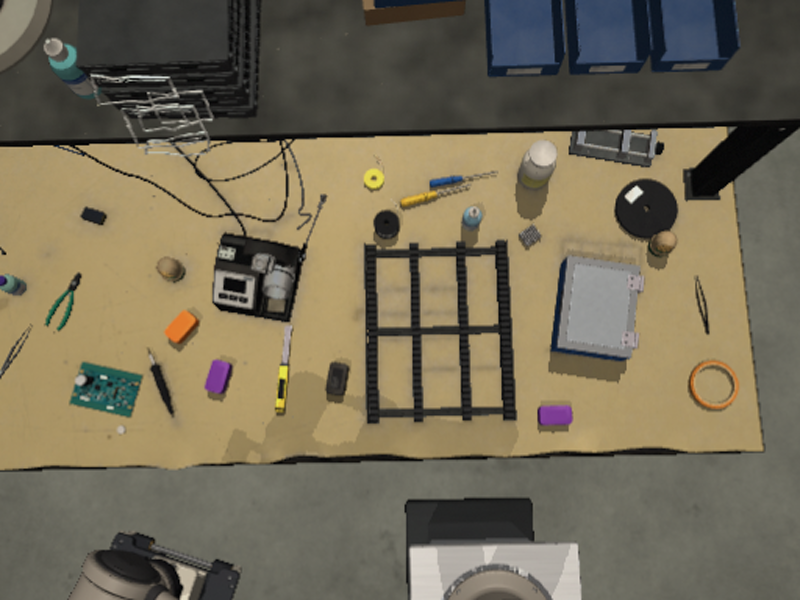

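View pics/side0.png

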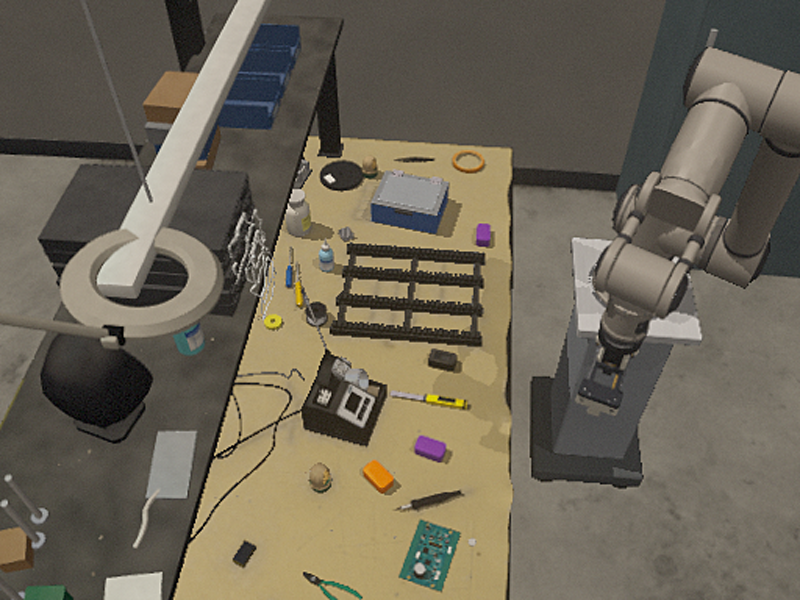

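The top view shows the pry tool at about (283,375), handle towards the robot and blade away from it. The case is at (598,308) with its hinge on the right, the rack at (440,330) and the flux bottle at (473,215).

Adapter candidates are black (338,378), orange (182,327), purple (218,377) and purple (555,415). The small black chip at (93,215) is too small. The black block at (338,378) fits the description, and I'll confirm it in a crop.

```bash
python3 - <<'E'
from h import *
p,d=load('top')
s=512/800
def crop(x0,y0,x1,y1): 
    c=p[int(y0*s):int(y1*s),int(x0*s):int(x1*s),::-1]; return cv2.resize(c,(400,400*c.shape[0]//c.shape[1]),interpolation=cv2.INTER_CUBIC)
a=crop(260,310,380,430);b=crop(540,240,660,370)[:400]
cv2.imwrite('pics/c1.png',np.hstack([a,b[:400]]) if a.shape==b.shape else np.hstack([cv2.resize(a,(400,400)),cv2.resize(b,(400,400))]))
u,v,P,C=cloud('top')
C=C.astype(int)
def rep(n,x0,y0,x1,y1,zlo,zhi,f=None):
    m=(u>x0*s)&(u<x1*s)&(v>y0*s)&(v<y1*s)&(P[:,2]>zlo)&(P[:,2]<zhi)
    if f is not None: m&=f
    Q=P[m]; r=cv2.minAreaRect((Q[:,:2]*1000).astype(np.float32))
    print(n,m.sum(),Q.mean(0).round(4),'z',np.percentile(Q[:,2],[5,50,95]).round(4),r)
rep('adapter',320,350,355,405,.012,.05)
rep('handle',265,360,295,420,.008,.05)
rep('yellow',265,355,295,420,-.01,.05,(C[:,0]>C[:,2]*2)&(C[:,0]>120)&(C[:,1]>110))
rep('blade',275,320,300,364,.005,.05)
rep('cover',545,245,650,370,.06,.1)
rep('flux',460,200,488,235,.03,.15)
rep('bench',520,260,545,400,-.02,.02)
rep('rack',360,240,520,420,.008,.06)
E
```

```text
adapter 247 [0.4702 0.2913 0.0254] z [0.0201 0.0257 0.0301] ((470.6417236328125, 291.9136047363281), (36.547630310058594, 61.57674026489258), 79.78834533691406)
handle 199 [0.458  0.3996 0.0153] z [0.0103 0.0154 0.0206] ((458.32012939453125, 400.53240966796875), (19.30963897705078, 97.25274658203125), 84.28545379638672)
yellow 123 [0.4557 0.4009 0.0145] z [0.0025 0.0154 0.02  ] ((453.5446472167969, 402.6640625), (22.14639663696289, 88.44904327392578), 84.67179870605469)
blade 118 [0.5439 0.3918 0.0099] z [0.0058 0.0096 0.0152] ((543.7926025390625, 386.2416076660156), (43.75681686401367, 83.6773452758789), 82.68739318847656)
cover 2932 [ 0.5897 -0.213   0.0712] z [0.0664 0.0712 0.0756] ((590.9219970703125, -217.00454711914062), (150.75106811523438, 180.63510131835938), 79.86798095703125)
flux 131 [0.7772 0.0197 0.0611] z [0.0369 0.0589 0.0813] ((780.3953857421875, 19.105283737182617), (36.69792938232422, 34.24317169189453), 75.59304809570312)
bench 1418 [ 5.581e-01 -9.590e-02 -1.000e-04] z [-0.005  -0.      0.0048] ((560.4258422851562, -96.42579650878906), (49.36760330200195, 279.11602783203125), 86.90371704101562)
rack 3864 [0.5589 0.0892 0.0235] z [0.0092 0.0258 0.0328] ((562.1307983398438, 90.89288330078125), (305.7266540527344, 358.2434387207031), 89.9969711303711)
```

View pics/c1.png

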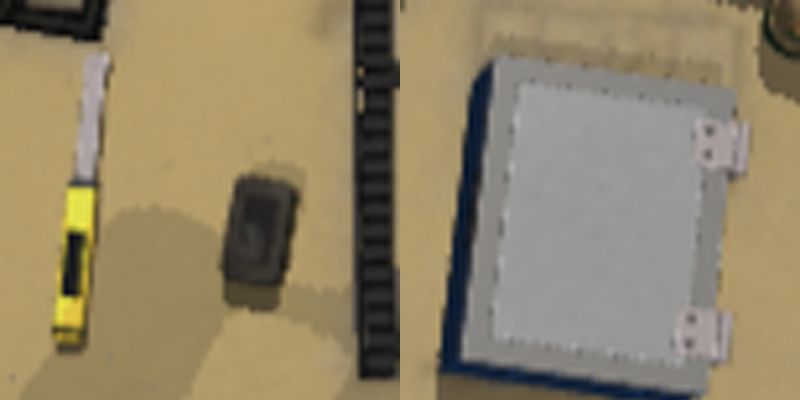

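The crop confirms the black block is the adapter, at crop (260,230). The pry tool runs from its handle end at (70,340) through the junction (82,183) to the blade tip (100,57). The cover corners are about (495,57), (737,95), (703,393) and (464,362).

```bash
python3 - <<'E'
from h import *
def W(pts,u0,v0,z):
    pts=np.array(pts,float)
    return world('top',u0+pts[:,0]*77/400-.5+.5*0,v0+pts[:,1]*77/400-.5,z=z)
A=W([(70,345),(82,183),],166,198,.016);T=W([(98,57)],166,198,.009)
print('pry end,junction,tip',A.round(4),T.round(4))
dv=T[0,:2]-A[0,:2];print('len',np.hypot(*dv),'dir',np.arctan2(dv[1],dv[0]))
c=W([(95,57),(337,95),(303,393),(64,362)],345,153,.071)
print(c.round(4)); ctr=c[:,:2].mean(0)
f=(c[0]+c[3])/2;b=(c[1]+c[2])/2;ax=(b-f)[:2];print('ctr',ctr,'len',np.hypot(*ax),'dir',np.arctan2(ax[1],ax[0]))
y=(c[0]-c[3])[:2];print('y len',np.hypot(*y),'dir',np.arctan2(y[1],y[0]))
# side view: cover and adapter etc.
u,v,P,C=cloud('side'); s=.64
def rep(n,m):
    Q=P[m];r=cv2.minAreaRect((Q[:,:2]*1000).astype(np.float32));print(n,m.sum(),Q.mean(0).round(4),r)
box=lambda x0,y0,x1,y1:(u>x0*s)&(u<x1*s)&(v>y0*s)&(v<y1*s)
rep('cover',box(365,165,455,235)&(P[:,2]>.066)&(P[:,2]<.08))
rep('adapter',box(420,340,465,375)&(P[:,2]>.015))
rep('yellow',box(415,390,475,415)&(P[:,2]>.01))
rep('pryall',box(385,385,475,415)&(P[:,2]>.006))
Q=P[box(385,385,475,415)&(P[:,2]>.006)][:,:2];print(cv2.fitLine(Q.astype(np.float32),cv2.DIST_HUBER,0,.01,.01).ravel())
E
```

```text
pry end,junction,tip [[0.4067 0.4027 0.016 ]
 [0.5009 0.3965 0.016 ]] [[0.5767 0.3889 0.009 ]]
len 0.17056053799223217 dir -0.08136020486743989
[[ 0.6896 -0.1588  0.071 ]
 [ 0.6632 -0.2961  0.071 ]
 [ 0.492  -0.2627  0.071 ]
 [ 0.5129 -0.1298  0.071 ]]
ctr [ 0.58941306 -0.21182779] len 0.1371390393638552 dir -1.7443834630976374
y len 0.17900009439015427 dir -0.162712323158242
cover 960 [ 0.5905 -0.207   0.0726] ((590.7317504882812, -213.6531219482422), (162.79237365722656, 182.75616455078125), 80.86003875732422)
adapter 178 [0.4687 0.2944 0.0252] ((465.5190734863281, 273.2524719238281), (86.77330780029297, 61.686065673828125), 78.55313873291016)
yellow 135 [0.4578 0.4049 0.0154] ((464.96551513671875, 408.2708740234375), (32.19074630737305, 111.49581146240234), 84.40026092529297)
pryall 250 [0.4856 0.4031 0.013 ] ((498.4245300292969, 399.314453125), (178.71986389160156, 72.69169616699219), 8.29372787475586)
[ 0.99570906 -0.09253904  0.5135362   0.40103135]
```

Request:
send_rows:
  targets:
    - [0.6,0.044,-0.014,0,0.05]
    - [0.6,0.044,-0.014,0,0.05]
    - [0.6,0.044,-0.014,0,0.05]
    - [0.6,0.044,-0.014,-0.02,0.05]
    - [0.6,0.044,-0.014,-0.03,0.036]

```text
time: 0.6
tool_pos: [0.3862, 0.4284, 0.1801]
tool_rot: [3.139, 0.002, 3.053]
contact_force: [1.2, 1.5, -0.6]
opening: 0.0576
grip_force: 0.0
```

Request:
send_rows:
  targets:
    - [0.6,0.044,-0.014,-0.03,0]
    - [0.6,0.044,-0.014,-0.03,0]
    - [0.6,0,0,-0.02,0]
    - [0.6,0,0,-0.02,0]
    - [0.6,0,0,0,0]

```text
time: 1.1
tool_pos: [0.4621, 0.4017, 0.0816]
tool_rot: [-3.137, -0.006, 3.051]
contact_force: [-0.1, -1.2, 0.6]
opening: 0.0551
grip_force: 0.0
```

Request:
send_rows:
  targets:
    - [0.6,0.015,-0.002,0,0]
    - [0.6,0,0,-0.03,0]
    - [0.6,0,0,-0.03,0]
    - [0.6,0,0,-0.012,0]
    - [0.6,0,0,0,0]

```text
time: 1.6
tool_pos: [0.4777, 0.4011, 0.0122]
tool_rot: [-3.14, -0.002, 3.052]
contact_force: [-0.1, 0.1, -0.3]
opening: 0.0549
grip_force: 0.0
```

Request:
send_rows:
  targets:
    - [0.6,0,-0.001,-0.005,0]
    - [0.6,0,0,-0.003,0]
    - [0.6,0,0,0,0]
    - [0.0,0,0,0,0]
    - [0.0,0,0,0,0]
  grip_force: 20

```text
time: 2.1
tool_pos: [0.4789, 0.4006, 0.0057]
tool_rot: [3.141, 0.001, 3.052]
contact_force: [1.0, 0.4, 0.1]
opening: 0.0439
grip_force: 0.0
```

Request:
send_rows:
  targets:
    - [0.0,0,0,0,0]
    - [0.0,0,0,0,0]
    - [0.0,0,0,0,0]
  grip_force: 60

```text
time: 2.4
tool_pos: [0.4786, 0.4004, 0.0052]
tool_rot: [3.141, 0.0, 3.052]
contact_force: [-0.3, -0.8, 0.9]
opening: 0.02
grip_force: 0.2
```

Request:
send_rows:
  targets:
    - [0.0,0,0,0,0]
    - [0.0,0,0,0.02,0]
    - [0.0,0,0,0.04,0]
    - [0.0,0,0,0.04,0]
    - [0.0,0,0,0,0]

```text
time: 2.9
tool_pos: [0.4814, 0.4023, 0.1112]
tool_rot: [3.135, 0.009, 3.052]
contact_force: [0.7, 0.5, 0.2]
opening: 0.017
grip_force: 60.0
```

Request:
send_rows:
  targets:
    - [0.0,0.01,-0.034,0,-0.138]
    - [0.0,0.01,-0.034,0,-0.138]
    - [0.0,0.01,-0.034,0,-0.138]
    - [0.0,0.013,-0.034,0,-0.138]
    - [0.0,0.013,-0.034,0,-0.138]

```text
time: 3.4
tool_pos: [0.5344, 0.2289, 0.1044]
tool_rot: [-3.141, -0.001, 2.356]
contact_force: [0.4, 0.0, -0.5]
opening: 0.0175
grip_force: 60.0
```

Request:
send_rows:
  targets:
    - [0.0,0.013,-0.034,0,-0.138]
    - [0.0,0.013,-0.034,0,-0.138]
    - [0.0,0.013,-0.034,0,-0.138]
    - [0.0,0.013,-0.034,0,-0.138]
    - [0.0,0.013,-0.034,0,-0.138]

```text
time: 3.9
tool_pos: [0.5995, 0.0589, 0.1043]
tool_rot: [-3.14, -0.0, 1.666]
contact_force: [0.1, 0.0, -0.3]
opening: 0.0172
grip_force: 60.0
```

Request:
send_rows:
  targets:
    - [0.0,0.013,-0.034,0,-0.138]
    - [0.0,0.013,-0.034,0,-0.138]
    - [0.0,0,0,0,0]
    - [0.0,0,0,0,0]
    - [0.0,0,0,0,0]

```text
time: 4.4
tool_pos: [0.6249, -0.0067, 0.1045]
tool_rot: [-3.14, -0.0, 1.397]
contact_force: [-1.0, -0.3, -0.6]
opening: 0.0173
grip_force: 60.0
```

```bash
python3 - <<'E'
from h import *
a,_=shot('top');b,_=shot('side')
print(observe()['tool_pos'],observe()['tool_rot'])
A=a[130:260,290:450,::-1];B=b[80:230,200:360,::-1]
cv2.imwrite('pics/c2.png',np.hstack([cv2.resize(A,(400,325),interpolation=2),cv2.resize(B,(400,375),interpolation=2)[:325]]))
E
```

```text
[ 0.62511958 -0.00636007  0.1049019 ] [-3.14091187e+00 -1.25118299e-04  1.39799425e+00]
```

View pics/c2.png

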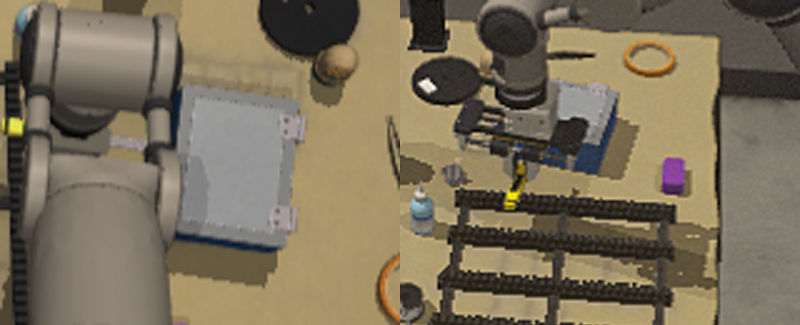

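The crop shows the tool held, with the blade at (125,143) heading for the case front and the handle end at (12,127). I'll check that it is level.

```bash
python3 - <<'E'
from h import *
u,v,P,C=cloud('top');C=C.astype(int)
def rep(n,m):
    Q=P[m];
    if m.sum():print(n,m.sum(),Q.mean(0).round(4),Q[:,2].std().round(4),'y',np.percentile(Q[:,1],[2,98]).round(3))
h=(u>285)&(u<305)&(v>170)&(v<192)&(C[:,0]>1.8*C[:,2])&(C[:,0]>150)&(P[:,2]>.05)
rep('handle',h)
b=(u>330)&(u<356)&(v>180)&(v<194)&(P[:,2]>.08)&(P[:,2]<.14)
rep('blade',b); rep('blade-r',b&(u>342)); rep('blade-l',b&(u<=342))
p,d=load('top');
for r in range(181,194,2): print(r,[tuple(int(q) for q in (p[r,c].mean(),1000*d[r,c])) for c in range(330,362,3)])
u,v,P,C=cloud('side');C=C.astype(int)
h=(u>392/2.5+40-0)&(u<300)&(v>130)&(v<175)&(C[:,0]>1.8*C[:,2])&(C[:,0]>120)&(P[:,2]>.05)
rep('side handle',h)
Q=P[h]; A=np.c_[Q[:,1],np.ones(len(Q))]; print(np.linalg.lstsq(A,Q[:,2],rcond=None)[0],np.linalg.lstsq(A,Q[:,0],rcond=None)[0])
E
```

```text
handle 42 [0.6352 0.0492 0.1147] 0.0033 y [0.04  0.064]
blade 63 [ 0.6138 -0.0831  0.1083] 0.0026 y [-0.103 -0.063]
blade-r 26 [ 0.6121 -0.0954  0.1081] 0.0025 y [-0.103 -0.088]
blade-l 37 [ 0.6149 -0.0744  0.1084] 0.0026 y [-0.086 -0.063]
181 [(41, 1115), (109, 1124), (126, 1397), (127, 1404), (127, 1397), (126, 1400), (101, 1395), (120, 929), (140, 924), (108, 926), (45, 1343)]
183 [(98, 1123), (99, 1127), (126, 1400), (126, 1392), (127, 1396), (126, 1401), (115, 1398), (120, 925), (140, 923), (110, 924), (54, 1337)]
185 [(98, 1121), (103, 1121), (145, 1289), (139, 1285), (155, 1282), (129, 1292), (125, 1394), (120, 921), (140, 918), (110, 921), (50, 1340)]
187 [(98, 1121), (104, 1119), (145, 1285), (145, 1281), (146, 1287), (151, 1284), (139, 1288), (58, 0), (54, 912), (59, 912), (60, 1327)]
189 [(98, 1120), (102, 1116), (118, 1389), (124, 1393), (125, 1394), (146, 1286), (38, 918), (46, 911), (75, 887), (49, 910), (87, 1325)]
191 [(86, 1126), (121, 1396), (125, 1392), (123, 1396), (125, 1390), (124, 1398), (26, 917), (40, 898), (102, 873), (113, 874), (111, 877)]
193 [(131, 865), (131, 861), (128, 864), (125, 1391), (125, 1389), (126, 1395), (25, 916), (42, 895), (99, 871), (125, 870), (121, 870)]
side handle 50 [0.6367 0.0341 0.112 ] 0.0098 y [-0.028  0.068]
[0.12885097 0.10765158] [-0.49334194  0.65355004]
```

Request:
send_rows:
  targets:
    - [0.0,0,0,-0.024,0]
    - [0.0,0,0,-0.023,0]
    - [0.0,0,0,0,0]
    - [0.0,0,0,0,0]

```text
time: 4.9
tool_pos: [0.6255, -0.0069, 0.0584]
tool_rot: [-3.141, -0.0, 1.397]
contact_force: [-0.4, -0.3, -0.1]
opening: 0.0174
grip_force: 60.0
```

```bash
python3 - <<'E'
from h import *
a,_=shot('top');u,v,P,C=cloud('top')
b=(u>325)&(u<358)&(v>182)&(v<198)&(P[:,2]>.045)&(P[:,2]<.08)&(P[:,1]>-.12)
Q=P[b];print(b.sum(),Q.mean(0),Q[:,1].min(),Q[:,2].std(),observe()['tool_pos'])
E
```

```text
57 [ 0.61432131 -0.08266966  0.06222447] -0.10306464312913757 0.002371772825452325 [ 0.62615091 -0.00710609  0.05920206]
```

Request:
send_rows:
  targets:
    - [0.0,-0.0034,-0.02,0,0]
    - [0.0,-0.0017,-0.01,0,0]
    - [0.0,-0.0017,-0.01,0,0]
    - [0.0,0,0,0,0]

```text
time: 5.35
tool_pos: [0.619, -0.049, 0.0589]
tool_rot: [3.14, 0.0, 1.394]
contact_force: [-0.9, -0.7, -1.6]
opening: 0.017
grip_force: 60.0
```

Request:
send_rows:
  targets:
    - [0.0,-0.0017,-0.01,0,0]
    - [0.0,-0.0017,-0.01,0,0]
    - [0.0,0,0,0,0]
    - [0.0,0,0,0,0]

```text
time: 5.75
tool_pos: [0.6154, -0.0679, 0.0581]
tool_rot: [3.142, -0.0, 1.395]
contact_force: [-0.2, -0.4, -0.9]
opening: 0.017
grip_force: 60.0
```

Request:
send_rows:
  targets:
    - [0.0,0,-0.0005,0.014,0]
    - [0.0,-0.0003,-0.0019,0.014,0]
    - [0.0,-0.0006,-0.003,0.012,0]
    - [0.0,-0.0006,-0.004,0.011,0]
    - [0.0,0,0,0,0]

```text
time: 6.25
tool_pos: [0.615, -0.0778, 0.1117]
tool_rot: [3.137, 0.0, 1.396]
contact_force: [0.1, -0.6, 0.4]
opening: 0.0174
grip_force: 60.0
```

Request:
send_rows:
  targets:
    - [0.0,-0.001,-0.005,0.011,0]
    - [0.0,-0.001,-0.006,0.01,0]
    - [0.0,0,0,0,0]
    - [0.0,0,0,0,0]

```text
time: 6.65
tool_pos: [0.612, -0.0886, 0.1305]
tool_rot: [3.141, 0.0, 1.395]
contact_force: [0.5, -0.3, -0.5]
opening: 0.0171
grip_force: 60.0
```

```bash
python3 - <<'E'
from h import *
a,_=shot('top');b,_=shot('side')
A=a[130:260,290:450,::-1];B=b[80:230,200:360,::-1]
cv2.imwrite('pics/c3.png',np.hstack([cv2.resize(A,(400,325),interpolation=2),cv2.resize(B,(400,375),interpolation=2)[:325]]))
u,v,P,C=cloud('top')
m=(u>370)&(u<410)&(v>175)&(v<222)&(P[:,2]>.06)&(P[:,2]<.25); Q=P[m]
s=(Q[:,:2]-[.59,-.212])@[-.170,-.985]; k=np.abs(s)<.05
print(np.degrees(np.arctan(np.polyfit(s[k],Q[k,2],1))),observe()['tool_pos'])
E
```

```text
[-33.12938066   7.0191258 ] [ 0.61176324 -0.08815743  0.12991605]
```

View pics/c3.png

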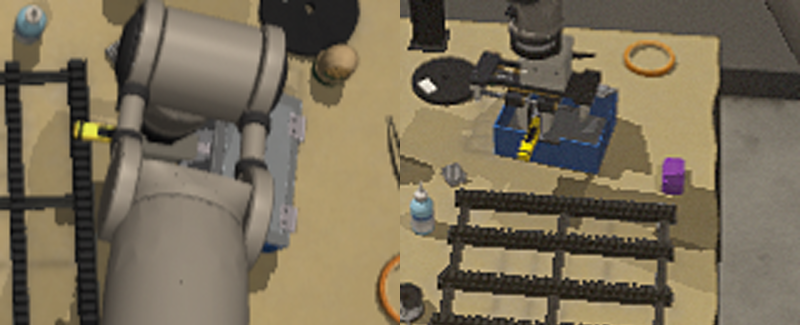

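Cover is up about 0.58 rad on the blade. I'll carry on along the arc.

Request:
send_rows:
  targets:
    - [0.0,-0.0013,-0.0074,0.0095,0]
    - [0.0,-0.0014,-0.008,0.009,0]
    - [0.0,-0.0016,-0.009,0.008,0]
    - [0.0,-0.0016,-0.0096,0.007,0]
    - [0.0,-0.0018,-0.0104,0.006,0]

```text
time: 7.25
tool_pos: [0.6041, -0.1335, 0.1706]
tool_rot: [3.141, 0.0, 1.395]
contact_force: [-1.6, 1.2, -1.9]
opening: 0.0172
grip_force: 60.0
```

Request:
send_rows:
  targets:
    - [0.0,-0.0019,-0.0108,0.005,0]
    - [0.0,-0.002,-0.0114,0.004,0]
    - [0.0,-0.002,-0.0116,0.0025,0]
    - [0.0,-0.002,-0.0118,0.001,0]
    - [0.0,-0.002,-0.012,0,0]

```text
time: 7.75
tool_pos: [0.5942, -0.1912, 0.1823]
tool_rot: [3.141, 0.0, 1.396]
contact_force: [1.1, 1.6, -0.5]
opening: 0.0171
grip_force: 60.0
```

Request:
send_rows:
  targets:
    - [0.0,-0.001,-0.006,0,0]
    - [0.0,0,0,0,0]

```text
time: 7.95
tool_pos: [0.593, -0.1973, 0.1818]
tool_rot: [-3.141, 0.0, 1.395]
contact_force: [0.3, -0.0, -1.3]
opening: 0.0171
grip_force: 60.0
```

```bash
python3 - <<'E'
from h import *
a,_=shot('top');b,_=shot('side')
A=a[130:260,290:450,::-1];B=b[80:230,200:360,::-1]
cv2.imwrite('pics/c4.png',np.hstack([cv2.resize(A,(400,325),interpolation=2),cv2.resize(B,(400,375),interpolation=2)[:325]]))
E
```

```text
(no output)
```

View pics/c4.png

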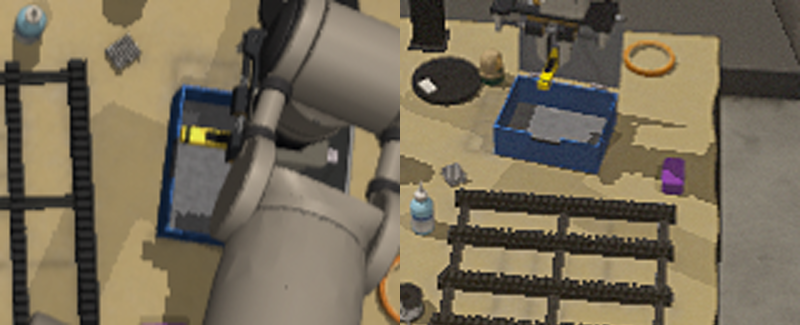

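The side crop shows the cover standing upright behind the tool at about (580,55). Now I'll retreat and take the tool back to its old bare spot.

Request:
send_rows:
  targets:
    - [0.0,0.004,0.024,0,0]
    - [0.0,0.008,0.046,0,0]
    - [0.0,0.008,0.046,0,0]
    - [0.0,0.008,0.046,0,0]
    - [0.0,0.004,0.028,0,0]

```text
time: 8.55
tool_pos: [0.6254, -0.0021, 0.1821]
tool_rot: [-3.142, -0.001, 1.399]
contact_force: [-0.6, 0.5, -0.9]
opening: 0.0173
grip_force: 60.0
```

```bash
python3 - <<'E'
from h import *
a,_=shot('top')
u,v,P,C=cloud('top')
m=(P[:,0]>.45)&(P[:,0]<.72)&(P[:,1]<-.22)&(P[:,1]>-.4)&(P[:,2]>.09)&(P[:,2]<.23); Q=P[m]
s=(Q[:,:2]-[.59,-.212])@[-.170,-.985]
print(m.sum(),np.percentile(Q,[2,50,98],axis=0).round(3)); 
if len(s):print(np.percentile(s,[2,50,98]),np.polyfit(Q[:,2],s,1),observe())
E
```

```text
1215 [[ 0.491 -0.31   0.093]
 [ 0.575 -0.293  0.159]
 [ 0.662 -0.275  0.211]]
[0.07564532 0.08194068 0.08943648] [0.09092832 0.06759067] {'time': 8.6, 'qpos': array([-0.12152795,  0.56150311,  1.29384771,  0.00288029,  1.28629648,
        0.04735839]), 'qvel': array([-0.05836875, -0.00652334,  0.01533739, -0.01343467, -0.00317096,
       -0.09101943]), 'joint_efforts': array([-7.13249266e+00, -5.36938441e+01, -2.47074080e+01, -1.37747437e+00,
       -8.41833215e-03, -5.13661013e-03]), 'tool_pos': array([0.62558478, 0.001451  , 0.18210095]), 'tool_rot': array([-3.14140608e+00, -2.75872018e-03,  1.40110122e+00]), 'contact_force': array([-0.49115545,  3.34328852, -0.4803539 ]), 'torque': array([ 0.03829416,  0.11654192, -0.01960529]), 'grip_force': 59.99574065208435, 'opening': 0.016949754507274477}
```

Request:
send_rows:
  targets:
    - [0.0,-0.0125,0.033,0,0.138]
    - [0.0,-0.0125,0.033,0,0.138]
    - [0.0,-0.0125,0.033,0,0.138]
    - [0.0,-0.0125,0.033,0,0.138]
    - [0.0,-0.0125,0.033,0,0.138]

```text
time: 9.1
tool_pos: [0.562, 0.1605, 0.1821]
tool_rot: [3.141, 0.0, 2.092]
contact_force: [0.5, 0.0, -0.4]
opening: 0.0173
grip_force: 60.0
```

Request:
send_rows:
  targets:
    - [0.0,-0.0125,0.033,0,0.138]
    - [0.0,-0.0125,0.033,0,0.138]
    - [0.0,-0.0125,0.033,0,0.138]
    - [0.0,-0.0125,0.033,0,0.138]
    - [0.0,-0.0125,0.033,0,0.138]

```text
time: 9.6
tool_pos: [0.4994, 0.3254, 0.1822]
tool_rot: [3.142, 0.0, 2.782]
contact_force: [0.5, 0.3, -0.2]
opening: 0.0172
grip_force: 60.0
```

Request:
send_rows:
  targets:
    - [0.0,-0.0125,0.033,0,0.138]
    - [0.0,-0.0125,0.033,-0.03,0.138]
    - [0.0,0,0,-0.04,0]
    - [0.0,0,0,-0.04,0]
    - [0.0,0,0,0,0]

```text
time: 10.1
tool_pos: [0.4715, 0.3883, 0.0666]
tool_rot: [-3.135, -0.009, 3.053]
contact_force: [-0.1, -0.4, -0.4]
opening: 0.0174
grip_force: 60.0
```

Request:
send_rows:
  targets:
    - [0.0,0,0.015,-0.02,0]
    - [0.0,0,0,-0.025,0]
    - [0.0,0,0,-0.009,0]
    - [0.0,0,0,0,0]
    - [0.0,0,0,0,0]

```text
time: 10.6
tool_pos: [0.4762, 0.4052, 0.0198]
tool_rot: [3.14, 0.002, 3.051]
contact_force: [0.1, 0.3, 0.0]
opening: 0.0174
grip_force: 60.0
```

Request:
send_rows:
  targets:
    - [0.0,0,0,-0.002,0]
    - [0.0,0,0,0,0]

```text
time: 10.8
tool_pos: [0.4758, 0.4051, 0.0172]
tool_rot: [3.141, 0.001, 3.052]
contact_force: [-0.4, -0.2, -1.2]
opening: 0.0174
grip_force: 60.0
```

Request:
send_rows:
  targets:
    - [0.0,0,0,-0.005,0]
    - [0.0,0,0,-0.004,0]
    - [0.0,0,0,0,0]
    - [0.0,0,0,0,0]

```text
time: 11.2
tool_pos: [0.4752, 0.4049, 0.0068]
tool_rot: [-3.141, -0.0, 3.052]
contact_force: [-0.2, -0.1, 0.1]
opening: 0.0174
grip_force: 60.0
```

Request:
send_rows:
  targets:
    - [0.0,0,0,-0.002,0]
    - [0.0,0,0,0,0]

```text
time: 11.4
tool_pos: [0.4754, 0.4051, 0.0052]
tool_rot: [3.141, 0.0, 3.052]
contact_force: [-0.5, 0.8, -1.7]
opening: 0.0172
grip_force: 60.0
```

Request:
send_rows:
  targets:
    - [0.5,0,0,0,0]
    - [0.5,0,0,0,0]
    - [0.6,0,0,0,0]
    - [0.6,0,0,0.03,0]
    - [0.8,0,0,0.04,0]

```text
time: 11.9
tool_pos: [0.4739, 0.404, 0.0737]
tool_rot: [-3.138, -0.004, 3.052]
contact_force: [-0.2, -0.1, 0.4]
opening: 0.0524
grip_force: 0.0
```

Request:
send_rows:
  targets:
    - [0.8,0,-0.03,0.02,-0.088]
    - [0.8,-0.004,-0.04,0,0]
    - [0.8,-0.001,-0.042,0,0]
    - [0.8,0,0,0,0]
    - [0.8,0,0,0,0]

```text
time: 12.4
tool_pos: [0.4707, 0.2924, 0.0956]
tool_rot: [3.141, 0.0, 2.962]
contact_force: [0.4, 0.2, -0.3]
opening: 0.0735
grip_force: 0.0
```

```bash
python3 - <<'E'
from h import *
print(observe()['tool_pos'],observe()['tool_rot'])
shot('top');shot('side')
u,v,P,C=cloud('side'); s=.64
m=(P[:,0]>.39)&(P[:,0]<.6)&(P[:,1]>.36)&(P[:,1]<.44)&(P[:,2]>.006)&(P[:,2]<.06);Q=P[m]
print('pry',m.sum(),Q.mean(0),np.percentile(Q,[2,98],axis=0).round(3))
for lo in np.arange(.4,.59,.03):
    k=(Q[:,0]>lo)&(Q[:,0]<lo+.03);print(lo.round(2),k.sum(),np.percentile(Q[k,2],[50,95]).round(4) if k.any() else '')
p,_=load('side');cv2.imwrite('pics/c5.png',cv2.resize(p[90:300,170:370,::-1],(570,600),interpolation=2))
E
```

```text
[0.47065992 0.29238334 0.0955773 ] [3.14088273e+00 4.56912353e-04 2.96183129e+00]
pry 325 [0.50156363 0.40852277 0.01578774] [[0.408 0.371 0.006]
 [0.598 0.433 0.037]]
0.4 45 [0.0154 0.0219]
0.43 60 [0.0146 0.0208]
0.46 54 [0.0158 0.0221]
0.49 41 [0.0113 0.0183]
0.52 34 [0.0077 0.0148]
0.55 26 [0.0096 0.0132]
0.58 64 [0.0303 0.0381]
```

View pics/c5.png

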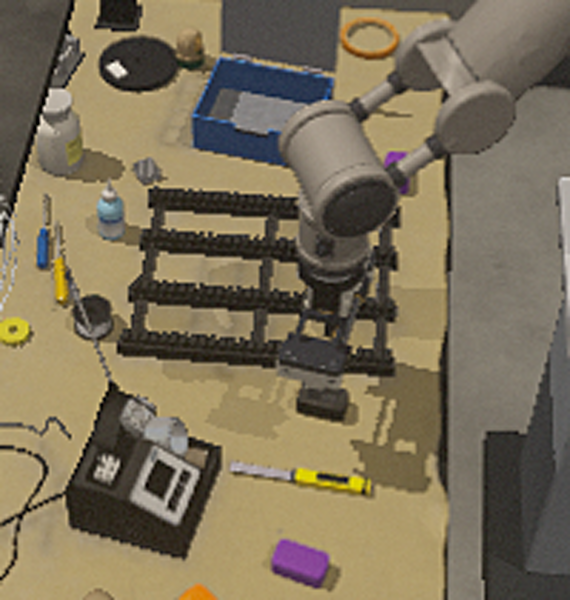

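The pry tool lies flat on the bench from (235,466) to (370,488). The cover stands open, the flux bottle is upright at (110,212), and the adapter is under the gripper at (322,403). Next I'll descend on the adapter.

Request:
send_rows:
  targets:
    - [0.8,0,0,-0.03,0]
    - [0.8,0,0,-0.03,0]
    - [0.8,0,0,-0.02,0]
    - [0.8,0,0,-0.006,0]
    - [0.8,0,0,0,0]

```text
time: 13.0
tool_pos: [0.4699, 0.2936, 0.0084]
tool_rot: [-3.141, -0.001, 2.965]
contact_force: [-0.5, 0.3, -0.1]
opening: 0.0733
grip_force: 0.0
```

Request:
send_rows:
  targets:
    - [0.8,0,0,-0.003,0]
    - [0.2,0,0,0,0]
    - [0.2,0,0,0,0]
    - [0.2,0,0,0,0]
    - [0.2,0,0,0,0]
  grip_force: 30

```text
time: 13.5
tool_pos: [0.4705, 0.293, 0.0066]
tool_rot: [3.141, 0.001, 2.964]
contact_force: [0.0, 0.3, -0.3]
opening: 0.046
grip_force: 0.0
```

Request:
send_rows:
  targets:
    - [0.2,0,0,0,0]
    - [0.2,0,0,0,0]

```text
time: 13.7
tool_pos: [0.4704, 0.2929, 0.0063]
tool_rot: [3.141, 0.0, 2.964]
contact_force: [0.3, -0.5, 1.4]
opening: 0.0359
grip_force: 30.0
```

Request:
send_rows:
  targets:
    - [0.2,0,0,0.02,0]
    - [0.2,0,0,0.04,0]
    - [0.2,0,0,0.04,0]
    - [0.2,0,0,0.035,0]
    - [0.2,0,0,0,0]

```text
time: 14.2
tool_pos: [0.4728, 0.2941, 0.146]
tool_rot: [3.136, 0.008, 2.964]
contact_force: [0.5, -0.2, -2.5]
opening: 0.0353
grip_force: 30.0
```

Request:
send_rows:
  targets:
    - [0.2,0.01,-0.038,0,-0.142]
    - [0.2,0.01,-0.038,0,-0.142]
    - [0.2,0.01,-0.038,0,-0.142]
    - [0.2,0.01,-0.038,0,-0.142]
    - [0.2,0.01,-0.038,0,-0.142]

```text
time: 14.7
tool_pos: [0.5197, 0.1014, 0.1399]
tool_rot: [-3.14, -0.001, 2.248]
contact_force: [0.3, -0.3, -1.6]
opening: 0.0359
grip_force: 30.0
```

Request:
send_rows:
  targets:
    - [0.2,0.01,-0.038,0,-0.142]
    - [0.2,0.01,-0.038,0,-0.142]
    - [0.2,0.01,-0.038,0,-0.142]
    - [0.2,0.01,-0.038,0,-0.142]
    - [0.2,0.01,-0.038,0,-0.142]

```text
time: 15.2
tool_pos: [0.5698, -0.0885, 0.1397]
tool_rot: [-3.139, -0.001, 1.538]
contact_force: [0.4, 0.1, -2.3]
opening: 0.0355
grip_force: 30.0
```

Request:
send_rows:
  targets:
    - [0.2,0.01,-0.038,0,-0.142]
    - [0.2,0.01,-0.038,0,0]
    - [0.2,0,-0.02,0,0]
    - [0.2,0,0,0,0]
    - [0.2,0,0,0,0]

```text
time: 15.7
tool_pos: [0.5895, -0.1827, 0.1397]
tool_rot: [-3.139, -0.001, 1.401]
contact_force: [-1.0, 0.2, -2.2]
opening: 0.0356
grip_force: 30.0
```

Request:
send_rows:
  targets:
    - [0.2,0,-0.015,0,0]
    - [0.2,0,0,-0.03,0]
    - [0.2,0,0,-0.035,0]
    - [0.2,0,0,-0.03,0]
    - [0.2,0,0,0,0]

```text
time: 16.2
tool_pos: [0.5874, -0.1962, 0.0418]
tool_rot: [-3.133, -0.002, 1.403]
contact_force: [-0.3, 0.3, -1.7]
opening: 0.0357
grip_force: 30.0
```

Request:
send_rows:
  targets:
    - [0.2,0,0,-0.015,0]
    - [0.2,0,0,-0.006,0]
    - [0.2,0,0,0,0]
    - [0.2,0,0,0,0]

```text
time: 16.6
tool_pos: [0.5909, -0.1982, 0.0261]
tool_rot: [3.14, 0.0, 1.402]
contact_force: [-0.5, 0.4, -1.2]
opening: 0.0358
grip_force: 30.0
```

Request:
send_rows:
  targets:
    - [0.2,0,0,-0.004,0]
    - [0.2,0,0,-0.003,0]
    - [0.2,0,0,0,0]
    - [0.2,0,0,0,0]
    - [0.2,0,0,0,0]

```text
time: 17.1
tool_pos: [0.5904, -0.1981, 0.0183]
tool_rot: [3.141, 0.0, 1.402]
contact_force: [0.5, -0.1, -1.4]
opening: 0.036
grip_force: 30.0
```

Request:
send_rows:
  targets:
    - [0.2,0,0,-0.002,0]
    - [0.2,0,0,-0.001,0]
    - [0.2,0,0,0,0]
    - [0.6,0,0,0,0]
    - [0.6,0,0,0,0]

```text
time: 17.6
tool_pos: [0.5906, -0.1982, 0.0154]
tool_rot: [3.141, 0.0, 1.402]
contact_force: [-0.2, -0.4, 0.8]
opening: 0.0467
grip_force: 0.0
```

Request:
send_rows:
  targets:
    - [0.6,0,0,0,0]
    - [0.6,0,0,0.02,0]
    - [0.6,0,0,0.04,0]
    - [0.6,0,0,0.04,0]
    - [0.6,0,0,0.03,0]

```text
time: 18.1
tool_pos: [0.5909, -0.1983, 0.148]
tool_rot: [3.139, 0.001, 1.402]
contact_force: [0.3, -0.1, -0.1]
opening: 0.055
grip_force: 0.0
```

Request:
send_rows:
  targets:
    - [0.6,-0.01,0.04,0.02,0]
    - [0.6,-0.01,0.05,0.02,0]
    - [0.6,-0.01,0.05,0,0]
    - [0.6,-0.01,0.05,0,0]
    - [0.6,0,0.05,0,0]

```text
time: 18.6
tool_pos: [0.5504, 0.0373, 0.1841]
tool_rot: [3.141, 0.0, 1.401]
contact_force: [1.0, 1.1, -0.5]
opening: 0.0549
grip_force: 0.0
```

```bash
python3 - <<'E'
from h import *
shot('top');p,_=shot('side')
u,v,P,C=cloud('top')
m=(P[:,0]>.45)&(P[:,0]<.72)&(P[:,1]<-.24)&(P[:,1]>-.4)&(P[:,2]>.09)&(P[:,2]<.23); Q=P[m]
s=(Q[:,:2]-[.59,-.212])@[-.170,-.985]
print(m.sum(),np.polyfit(Q[:,2],s,1),Q[:,2].max())
m=(np.hypot(P[:,0]-.59,P[:,1]+.2)<.04)&(P[:,2]<.1);print(P[m].mean(0),np.percentile(P[m,2],[5,50,95]))
cv2.imwrite('pics/c6.png',cv2.resize(p[90:300,170:370,::-1],(570,600),interpolation=2))
E
```

```text
1212 [0.09071997 0.06761314] 0.21504429482780552
[ 0.58818607 -0.1969488   0.02085786] [0.00476153 0.01791438 0.03722455]
```

View pics/c6.png

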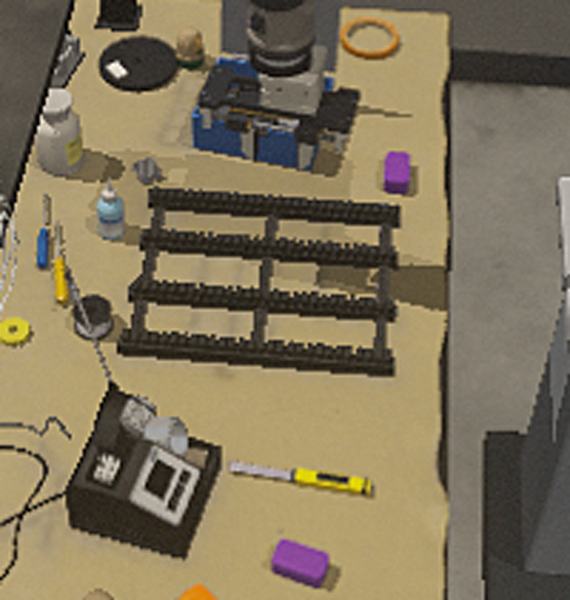

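The adapter is gone from its old place. The top depth shows its top at about 35 mm inside the case. The cover stands at about 1.66 rad, the pry tool lies flat at (300,477), and the flux bottle is upright at (110,212).

```bash
python3 -c "
from cell import *
print(hand_in())"
```

```text
the job is handed in; nothing more can be done
None
```

The job is handed in with no verdict returned: the pry tool levered the cover to about 1.66 rad and it stays open, the tool lies flat on the bare bench, the adapter is in the case and the flux bottle is upright.

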